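# Press the hub sleeve back into the lazy Susan

### The job

The little white lazy Susan has been washed and needs its hub sleeve back. Of the three grey flanged sleeves standing on the teak, take the middle-sized one, set it upright into the bore in the middle of the lazy Susan and press it down through the tight part until its shoulder sits flush on the rim of the hub, then let go. Leave the slim and the wide sleeve where they stand.

Things in the scene. Friction and masses are not known exactly. Their poses are not given: they have to be found in the camera images.
- sleeve: The middle-sized of three grey plastic flanged sleeves, standing upright, round about z (up), about 70 g. Origin: centre of its foot. From the foot up: spigot 28 mm long, 31 mm wide (lowest 10 mm taper to 23 mm at the foot); shoulder disc 54 mm wide, 5 mm thick (28 to 33 mm above origin); round boss to grip, 28 mm wide, 32 mm tall (top 65 mm above origin).
- bore (a point): Centre of the bore's mouth in the fixed white lazy Susan (200 mm plate), level with the hub rim, 54 mm above the table, z up. Rim 74 mm wide; bore 45 mm, narrowing to 35 mm in 8 mm. 14 mm down a black friction ring stops the foot; it yields to a steady 8 N push and stays put. Dropped in, the sleeve stands 14 mm proud; home, its shoulder rests on the rim, foot 28 mm below this point.
- slim_sleeve: Bystander: the slimmest of the three grey sleeves, shoulder 36 mm, boss 20 mm, spigot 23 mm in diameter, same heights as the middle one. Origin: centre of its foot, z up. Stays where it stands.
- wide_sleeve: Bystander: the widest of the three grey sleeves, shoulder 72 mm, boss 28 mm, spigot 51 mm in diameter (too wide for the bore), same heights. Origin: centre of its foot, z up. Stays where it stands.
There are look-alikes about, which are no part of the job. What is meant by the part that bears bore is not brown or green, and is the larger of those in its own colour.

How it is judged:
By the outcome, as a careful person would: the job done as asked, in the order asked, and still so for the second after the job is handed in, with the robot touching nothing.
It also fails if it takes over 40 s, if anything falls off the work surface, if the arm or the gripper's body presses on something with over 40 N, if the wrist force passes 120 N, or if a joint passes its speed limit or range.

### The arm

A 7-joint arm with a two-finger parallel gripper is mounted at the origin on the work surface. World frame = base frame: x ahead of the robot, y to its left, z up, the work surface at z = 0. Lengths are in m, angles in rad, forces in N, time in s.
With the tool pointing down it reaches from about 0.4 to 0.85 m from the base axis. Payload 4.5 kg.
Tool frame: the origin (TCP) lies where the fingers leave the gripper's body, on its centre line; the fingertips stand 73 mm ahead of it and the grasp point (between the pads) lies 54 mm ahead of it (robot.grasp_offset is the distance from the TCP to the grasp point, in m); z points along the fingers, y is the line along which they close (so a half turn about z gives the same grasp; the last joint's range is limited). The gripper opens to 85 mm and grips with 20 to 120 N. Pads are 22 mm wide; open, the fingers measure 114 mm over their backs; the gripper's body (76 mm by 85 mm) begins 54 mm behind the grasp point. The pads swing forward as they close: fully open they stand 13 mm farther back than shut.
Start: joints at [-1.175, 0.689, -0.195, 1.565, 0.157, 0.902, -0.215], TCP at [0.221, 0.585, 0.304] pointing down, gripper open.
Joint ranges: [-3.01, 3.01], [-0.46, 2.08], [-1.47, 1.51], [0.13, 2.56], [-1, 4.14], [0.04, 2.09], [-2.66, 2.66]. Speed limits (rad/s): [2.57, 2.57, 3.14, 3.14, 3.14, 3.14, 3.14].

### API

Orientations are given as a rotation vector (axis times angle).
In Python, from rig import robot, read_camera, camera_model gives the robot as it stands. Calls block until the motion is done:
- robot.goto(position, orientation): joint-space move of the TCP to a pose.
- robot.move_l(position, max_speed=0.15, attitude=None, contact_N=None): straight line of the TCP; attitude=None keeps the orientation; max_speed is the mean speed in m/s. With contact_N (N) it stops when the force on the tool has changed by that much, and returns True; else False.
- robot.goto_joints(angles): joint-space move.
- robot.set_gripper(opening, effort=None): opening from 0.0 (shut) to 1.0 (fully open); effort is the grip in N (None keeps the last); returns when the fingers have stopped.
- robot.sleep(seconds).
- robot.solve_ik(position, orientation): joint angles nearest the present ones, or None.
- robot.sense(): the state.
- read_camera(name): name is "scene" or "side" or "wrist"; returns the picture (420x560x3 uint8, red, green, blue); there is no depth.
- camera_model(name): a dict with "fx", "fy", "cx", "cy" (pixels), "k1" (the pictures are not rectified: a ray, as slopes to the right and down, at radius r is drawn at 1 + k1 r^2 times it, then the intrinsics apply), "world_from_camera" (4x4, takes a point from camera to world coordinates); the wrist camera has in their place "T_tool_cam" (4x4, takes a point from camera to tool coordinates, whose origin is the TCP and whose axes are the flange's). Camera axes: x right, y up, looking along -z (the intrinsics and any distortion apply to the point x, -y, -z); pixel columns grow to the right and rows downward; lengths in m; the calibration is good to about 2 mm. A picture is of the moment at which its call begins: read the wrist's pose just before it. camera_model takes no time and is no camera call.
A pose or a line that the arm cannot do raises robot.Unreachable and nothing moves.
- robot.hand_in(): hands the job in; it is judged then, once.
The state is a dict: "time": time; "qpos": joint angles; "qvel": joint speeds; "joint_torque": joint torques, N m; "ee_pos": TCP position; "tool_rot": TCP orientation; "wrist_force": force on the tool from outside, world axes, zero at the start; "torque": the same for the moment, N m; "width": opening from 0.0 (shut) to 1.0 (fully open); "gripper_force": force on a finger pad.
Only numpy, scipy, OpenCV 4.12 (cv2) and the standard library are available. Lean on these libraries where they do the work, as an engineer would, in place of code of your own. Each camera call takes 0.05 s, during which the arm holds its last target. There are 200 camera calls.

## Working session

There is one attempt and no reset: what is moved stays moved. The work goes in short steps, each a Python script; the robot and the scene stay as the last script left them, time stands still between calls to the robot, and variables do not carry over. Pictures are saved under pics/ and viewed, at most 10 in all, crops included, and the job is handed in when it is done.

```bash
mkdir -p pics; cat > h.py <<'E'
import numpy as np, cv2
from rig import robot, read_camera, camera_model
from scipy.spatial.transform import Rotation as R
def T(name, st=None):
    m=camera_model(name)
    if name!="wrist": return m,np.array(m["world_from_camera"])
    st=st or robot.sense()
    W=np.eye(4);W[:3,:3]=R.from_rotvec(st["tool_rot"]).as_matrix();W[:3,3]=st["ee_pos"]
    return m,W@np.array(m["T_tool_cam"])
def K(m): return np.array([[m["fx"],0,m["cx"]],[0,m["fy"],m["cy"]],[0,0,1.]])
def p2w(name,uv,z,st=None):
    m,W=T(name,st)
    a=cv2.undistortPoints(np.array([[uv]],float),K(m),np.array([m["k1"],0,0,0.]))[0,0]
    d=W[:3,:3]@np.array([a[0],-a[1],-1]);o=W[:3,3]
    return o+d*(z-o[2])/d[2]
def w2p(name,P,st=None):
    m,W=T(name,st);P=np.atleast_2d(P)
    c=(P-W[:3,3])@W[:3,:3]
    c=c*[1,-1,-1]
    return cv2.projectPoints(c,np.zeros(3),np.zeros(3),K(m),np.array([m["k1"],0,0,0.]))[0][:,0]
def save(n,im): cv2.imwrite("pics/"+n,im[:,:,::-1])
E
python3 - <<'E'
from h import *
for n in("scene","side","wrist"):
    st=robot.sense();im=read_camera(n);np.save(n+".npy",im);save(n+"0.png",im)
    m,W=T(n,st);print(n,W[:3,3].round(3),-W[:3,2].round(2),m["fx"])
a=np.hstack([np.load("scene.npy"),np.load("side.npy")])
print(st)
E
```

```text
scene [0.773 0.497 0.798] [-0.34 -0.54 -0.77] 463.1232382514852
side [ 0.136 -0.593  0.648] [ 0.34  0.64 -0.69] 391.8585496187395
wrist [0.153 0.61  0.371] [ 0.27 -0.1  -0.96] 296.72192505732306
{'time': 0.1, 'qpos': array([-1.17517706,  0.68990683, -0.19454807,  1.56622862,  0.15733832,
        0.9025002 , -0.21508258]), 'qvel': array([ 0.00020784, -0.00151344, -0.00093776, -0.00284966, -0.00043239,
        0.00055013, -0.00116879]), 'joint_torque': array([-3.07058188e-03, -5.40598905e+01, -1.27147179e+00, -1.58985829e+01,
        9.33262578e-03,  4.38083705e-03, -1.99005245e-05]), 'ee_pos': array([0.22110109, 0.58409735, 0.30316371]), 'tool_rot': array([-5.65006444e-01, -3.09019762e+00,  2.57235902e-03]), 'wrist_force': array([ 1.21152008,  0.18287127, -0.24921324]), 'torque': array([ 0.0416492 , -0.02101116,  0.03666276]), 'gripper_force': 0.0, 'width': 1.0009775271599917}
```

View pics/scene0.png

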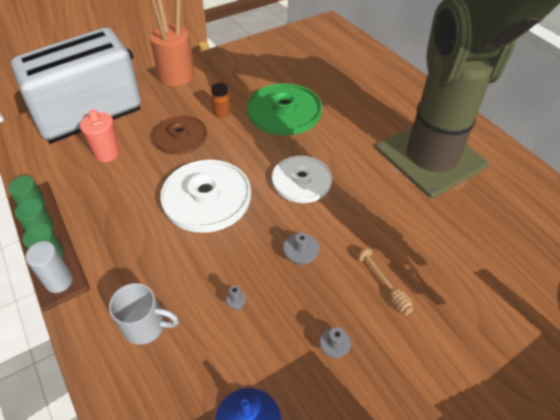

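View pics/side0.png

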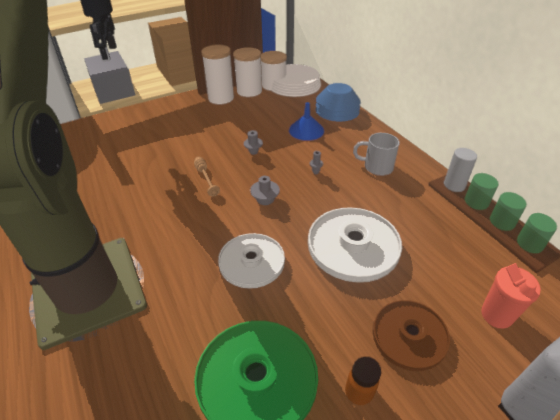

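The scene picture shows these candidates:
- **Lazy Susans:** large white (206,188), small white (302,178), brown (179,133) and green (285,106). The large white one fits.
- **Sleeves:** (301,246) looks wide, (335,340) looks middle and (235,296) looks slim. In the side picture they are at (265,190), (253,143) and (316,162).

Next I'll check these in one enlarged crop.

```bash
python3 - <<'E'
from h import *
s=np.load("scene.npy");d=np.load("side.npy")
def c(im,u,v,w=100,h=75): return cv2.resize(im[v-h//2:v-h//2+h,u-w//2:u-w//2+w],None,fx=4,fy=4,interpolation=cv2.INTER_CUBIC)
save("crop1.png",np.vstack([np.hstack([c(s,335,340),c(s,301,246)]),np.hstack([c(d,255,165),c(s,206,190)])]))
for n,a,b,z in [("wide",(301,247),(265,189),.030),("mid",(335,342),(253,144),.030),("slim",(235,297),(316,163),.030),("bore",(205,188),(355,236),.054),("smallbore",(302,174),(251,254),.04)]:
    print(n,p2w("scene",a,z).round(4),p2w("side",b,z).round(4))
E
```

```text
wide [0.4454 0.0704 0.03  ] [0.4473 0.0738 0.03  ]
mid [0.5081 0.2709 0.03  ] [0.5058 0.2665 0.03  ]
slim [0.6134 0.0996 0.03  ] [0.6137 0.1047 0.03  ]
bore [ 0.5455 -0.1556  0.054 ] [ 0.5314 -0.1768  0.054 ]
smallbore [ 0.3352 -0.0897  0.04  ] [ 0.3256 -0.1064  0.04  ]
```

View pics/crop1.png

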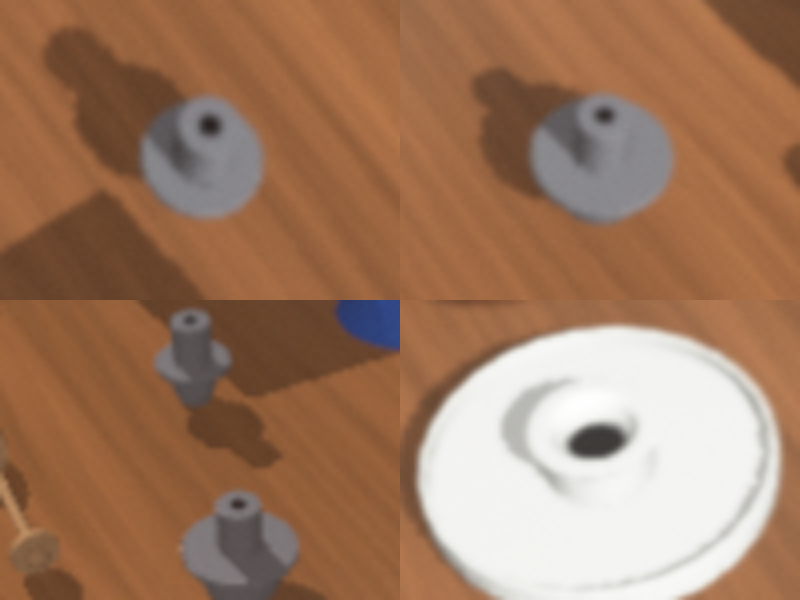

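The crop shows three distinct sleeves. The middle one is at scene (335,340), with its boss top at (337,333), and the wide one is at (301,246). The dark bore in the large white hub is at (205,188). Both cameras agree on the middle sleeve at about (0.507, 0.268). They agree on the bore at about (0.539, −0.165), taking the dark disc at z≈0.041. I'll move above the sleeve and look from the wrist.

```bash
python3 - <<'E'
from h import *
rot=[-0.565*np.pi/3.1414,-3.0902,0]; rot=np.array(rot);rot*=np.pi/np.linalg.norm(rot)
np.save("rot.npy",rot)
for p in [(.507,.268,.25),(.507,.268,.11),(.539,-.165,.25),(.539,-.165,.11)]: print(robot.solve_ik(p,rot))
robot.goto([.507,.268,.24],rot); robot.set_gripper(.7,60)
robot.sleep(.2)
st=robot.sense();im=read_camera("wrist");save("w1.png",im)
print(st["time"],st["ee_pos"]);print(w2p("wrist",[[.507,.268,.065],[.507,.268,.033]],st))
import pickle;pickle.dump(st,open("st1.pkl","wb"))
E
```

```text
[-0.42582914  0.69561974 -0.23903375  1.77746776  0.23869696  0.69677571
  0.41383743]
[-0.47029732  0.91332078 -0.16611381  1.84989879  0.33796044  0.40578498
  0.32436164]
[ 0.44355248  0.69929724 -0.38580819  1.80221691  0.37905649  0.71362158
  1.05879185]
[ 0.52654087  0.95732725 -0.54253069  1.86818258  0.88528452  0.57681729
  0.60386085]
2.325 [0.50700233 0.26800821 0.24000368]
[[278.58389256 208.74714796]
 [278.62387011 199.20425416]]
```

View pics/w1.png

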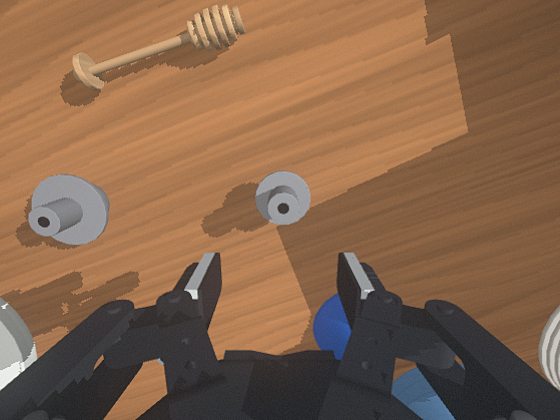

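The wrist picture shows the middle sleeve's boss hole at (284,208), against a predicted (279,209). That puts my estimate a few mm off sideways. The blue funnel sits near (335,325), so I'll check its clearance.

```bash
python3 - <<'E'
from h import *
import pickle;st=pickle.load(open("st1.pkl","rb"))
print(p2w("wrist",(284,208.5),.065,st),p2w("wrist",(283,197.5),.033,st),p2w("scene",(337.3,333.5),.065),p2w("side",(252.5,133),.065))
for z in(0,.04,.08): print(z,p2w("scene",(248,408),z),p2w("side",(307,103),z),p2w("side",(307,128),z))
print(R.from_rotvec(np.load("rot.npy")).as_matrix().round(2))
E
```

```text
[0.50843106 0.2724098  0.065     ] [0.50690409 0.27251356 0.033     ] [0.50779607 0.27091923 0.065     ] [0.50702496 0.26801269 0.065     ]
0 [0.6916502  0.28079274 0.        ] [0.79533408 0.44869829 0.        ] [0.71039588 0.30836734 0.        ]
0.04 [0.69570978 0.29165099 0.04      ] [0.75464966 0.38439973 0.04      ] [0.6749537  0.25272974 0.04      ]
0.08 [0.69976937 0.30250925 0.08      ] [0.71396524 0.32010117 0.08      ] [0.63951151 0.19709215 0.08      ]
[[-0.94  0.35 -0.  ]
 [ 0.35  0.94  0.  ]
 [ 0.   -0.   -1.  ]]
```

```bash
python3 - <<'E'
from h import *
p=np.array([.5077,.2717,.111])
print(robot.move_l(p+[0,0,.03],.15), robot.move_l(p,.06,contact_N=6))
robot.set_gripper(0,60)
s=robot.sense();print(s["ee_pos"],s["width"],s["gripper_force"],s["wrist_force"])
robot.move_l(s["ee_pos"]+[0,0,.13],.15)
s=robot.sense();print(s["time"],s["width"],s["gripper_force"],s["wrist_force"])
q=robot.solve_ik([.539,-.165,.25],np.load("rot.npy"))
robot.goto([.539,-.165,.25],np.load("rot.npy"))
robot.sleep(.2)
st=robot.sense();im=read_camera("wrist");save("w2.png",im)
print(st["time"],st["ee_pos"],st["width"]);print(w2p("wrist",[[.539,-.165,.054],[.539,-.165,.04]],st))
import pickle;pickle.dump(st,open("st2.pkl","wb"))
E
```

```text
False False
[0.50790555 0.27181228 0.1115309 ] 0.3059018539223304 58.85218620300293 [-0.17983649 -0.69945146  4.46010349]
5.25 0.3082490739118298 58.94039690494537 [ 0.39594733  0.02730089 -0.03831109]
7.0583 [ 0.5393813  -0.16374627  0.25003808] 0.3042787620940515
[[277.08956941 202.3205338 ]
 [277.16872415 198.48802827]]
```

View pics/w2.png

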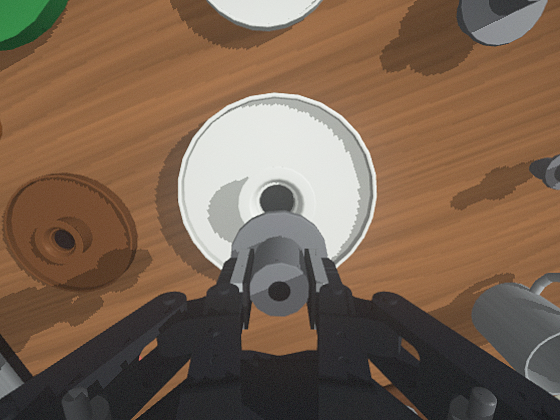

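The sleeve is held upright, with its boss hole at (280,291). The black bore is at about (277,200), and the brown and small white Susans are off to the sides. I'll overlay the predicted circles to check the alignment.

```bash
python3 - <<'E'
from h import *
import pickle;st=pickle.load(open("st2.pkl","rb"))
im=cv2.imread("pics/w2.png")[:,:,::-1].copy();im=im[150:320,180:380];im=cv2.resize(im,None,fx=3.5,fy=3.5,interpolation=cv2.INTER_CUBIC)
t=np.linspace(0,2*np.pi,60)
def circ(c,d,z,col):
    P=np.c_[c[0]+d/2*np.cos(t),c[1]+d/2*np.sin(t),0*t+z]
    q=(w2p("wrist",P,st)-[180,150]+.5)*3.5
    cv2.polylines(im,[q.astype(int).reshape(-1,1,2)],True,col,1)
c=(.539,-.165);e=st["ee_pos"]
circ(c,.074,.054,(255,0,0));circ(c,.045,.054,(0,0,255));circ(c,.035,.046,(0,255,0))
circ(e,.028,e[2]-.0465,(255,255,0));circ(e,.054,e[2]-.0785,(255,0,255))
save("w2c.png",im)
E
```

```text
(no output)
```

View pics/w2c.png

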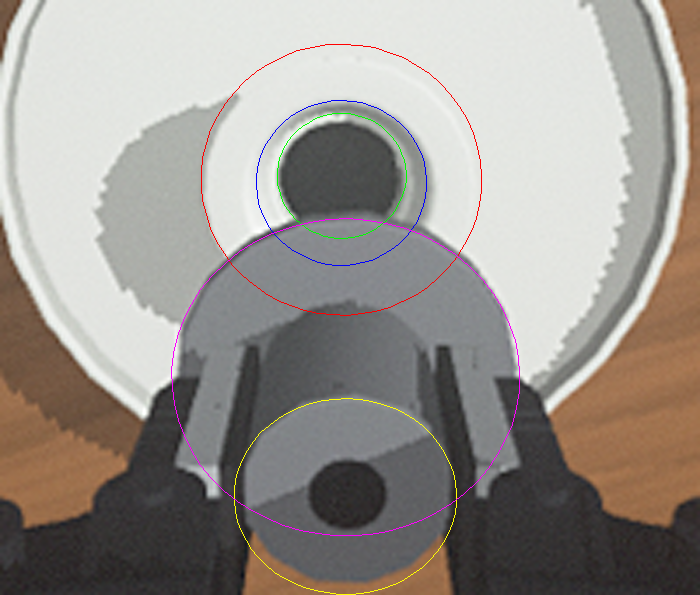

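The overlay agrees to about 1 mm: the bore is roughly 0.5 mm left of the prediction and the held sleeve about 0.3 mm right. I'll apply that correction and lower with contact sensing, expecting the ring at TCP z≈0.1515.

```bash
python3 - <<'E'
from h import *
m,W=T("wrist");r=W[:3,0]
p=np.array([.539,-.165,0])-.0008*np.array([r[0],r[1],0])
robot.move_l(p+[0,0,.185],.12)
c=robot.move_l(p+[0,0,.146],.03,contact_N=4)
s=robot.sense();print(c,s["time"],s["ee_pos"],p,s["wrist_force"],s["torque"],s["width"])
save("w3.png",read_camera("wrist"))
E
```

```text
True 8.8417 [ 0.53854474 -0.16569479  0.15025213] [ 0.5387183  -0.16574876  0.        ] [-1.03719301  0.00855605  0.61204708] [ 0.02037579 -0.14895316 -0.00585636] 0.30922205594033814
```

Contact came at the ring depth. Now I'll press.

```bash
python3 - <<'E'
from h import *
s=robot.sense();p=s["ee_pos"]
for z in (.147,.143,.140,.138,.136,.134,.132):
    c=robot.move_l([.5387,-.1657,z],.02,contact_N=25)
    s=robot.sense();print(c,z,s["ee_pos"].round(4),s["wrist_force"].round(1),s["width"].round(3))
    if c or s["wrist_force"][2]>20: break
print(s["time"]);save("w4.png",read_camera("wrist"));np.save("side4.npy",read_camera("side"));np.save("scene4.npy",read_camera("scene"))
a=np.load("side4.npy")[190:290,300:420];b=cv2.imread("pics/w4.png")[:,:,::-1][180:380,180:380]
save("v4.png",np.hstack([cv2.resize(a,(480,400),interpolation=cv2.INTER_CUBIC),cv2.resize(b,(320,400))[:, :320]]))
E
```

```text
Traceback (most recent call last):
AttributeError: 'float' object has no attribute 'round'
```

```bash
python3 - <<'E'
from h import *
for z in (.147,.143,.140,.138,.136,.134,.132):
    c=robot.move_l([.5387,-.1657,z],.02,contact_N=25)
    s=robot.sense();print(c,z,s["ee_pos"].round(4),s["wrist_force"].round(1),round(s["width"],3))
    if c or s["wrist_force"][2]>20: break
print(s["time"]);save("w4.png",read_camera("wrist"));np.save("side4.npy",read_camera("side"));np.save("scene4.npy",read_camera("scene"))
a=np.load("side4.npy")[190:290,300:420];b=cv2.imread("pics/w4.png")[:,:,::-1][180:380,180:380]
save("v4.png",np.hstack([cv2.resize(a,(480,400),interpolation=cv2.INTER_CUBIC),cv2.resize(b,(320,400))[:, :320]]))
E
```

```text
False 0.147 [ 0.539  -0.1658  0.1474] [ 0.4 -1.   4.8] 0.304
False 0.143 [ 0.5392 -0.1658  0.1437] [-0.3 -0.2  6.6] 0.31
False 0.14 [ 0.5392 -0.1658  0.1406] [-0.2 -0.5  6.1] 0.31
False 0.138 [ 0.5393 -0.1658  0.1387] [0.4 0.1 7. ] 0.31
False 0.136 [ 0.5392 -0.1659  0.1374] [-1.3 -0.4 14.6] 0.309
False 0.134 [ 0.5392 -0.1659  0.1373] [-5.7 -0.5 30.3] 0.307
10.85
```

View pics/v4.png

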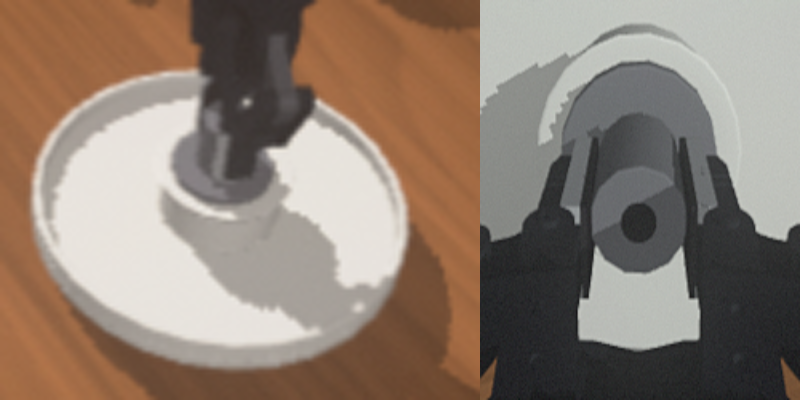

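The shoulder is resting on the rim at side pixel (356,232), and a hard stop at TCP z=0.1373 matches the expected 0.1375. I'll release and retreat.

```bash
python3 - <<'E'
from h import *
robot.move_l([.5391,-.1659,.1368],.02)
robot.set_gripper(.7); 
robot.move_l([.5391,-.1659,.25],.12)
s=robot.sense();print(s["time"],s["ee_pos"],s["wrist_force"])
w=read_camera("wrist");a=read_camera("side");b=read_camera("scene")
r=lambda x:cv2.resize(x,(400,300),interpolation=cv2.INTER_CUBIC)
save("v5.png",np.vstack([np.hstack([r(a[200:275,305:405]),r(b[150:225,156:256])]),np.hstack([r(w),r(b)])]))
E
```

```text
12.8083 [ 0.53861446 -0.16586261  0.24932463] [-0.53503811  0.11378902 -0.37780942]
```

View pics/v5.png

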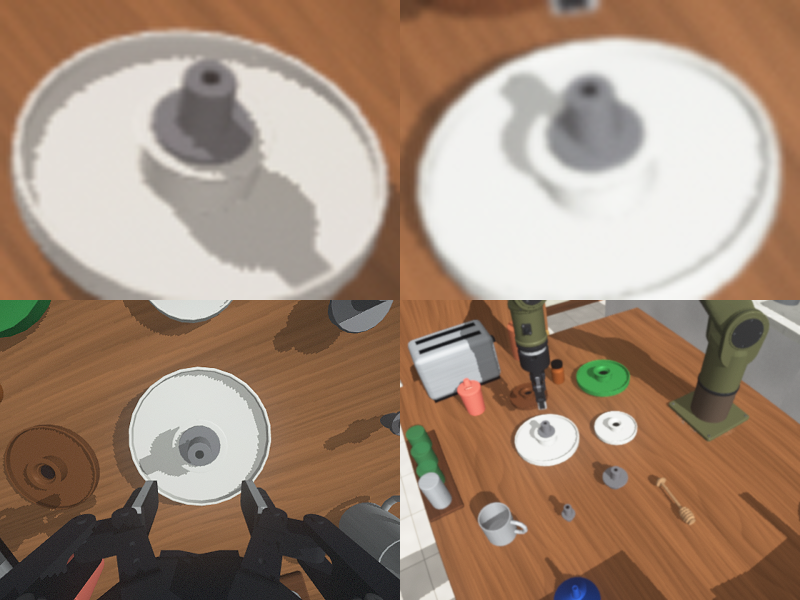

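The sleeve sits flush and upright on the hub at scene (205,180). The slim and wide sleeves haven't moved, and the gripper is clear.

```bash
python3 -c "
from rig import robot
print(robot.hand_in())"
```

```text
the job is handed in; nothing more can be done
None
```

The middle sleeve is pressed home in the large white lazy Susan's hub with its shoulder flush on the rim; the gripper is clear, the other two sleeves were left where they stood, and the job was handed in at about 13 s.

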